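# Load the burnishing box through its dust flap and wind it

## Task

Put the red-topped steel bar into the turquoise burnishing box: keep hold of it by its red end and push the dust flap open with the bar itself, foot first and straight into the sloping mouth, then let it slide right in so that the flap shuts behind it. Then fit the loose red crank fully down on the square shaft of the box and wind it clockwise, seen from above, by at least two full turns. Leave the crank on the shaft, and leave the other bars and the things on the bench where they are.

Things in the scene. Friction and masses are not known exactly. Their poses are not given: they have to be found in the camera images.
- burnisher: turquoise hand-cranked box fixed on the bench, place and yaw vary. Origin at bench level; front faces own -x, z up. Covers x -100..120, y -130..170 mm. y 40..170: closed chamber, front wall 164 high, then a steel panel rising at 30 degrees to a ridge at x=-21, 210 high, then a flat clear roof; walls 5, inner floor 10 up. y -130..40: gear case, flat deck 120 high, shaft on it
- mouth: sloping steel panel of the box, 90 (x) by 130 (y) by 6 mm; origin at the centre of its feed mouth, outer face, 187 mm up. Own +x up the slope, +y level, +z outward normal, 30 degrees off vertical. Mouth 38 (x) by 56 (y) mm. Bars go in along -z: a slide from the lower lip runs 150 mm along -z, so bars over 10 degrees off that jam some 30 mm in. 200 mm of room inside
- flap (a joint): yellow dust flap 39x54x3 mm shutting the mouth, hinged inside its upper edge (mouth x=+20.5, z=-7.5), swings inwards; rad, 0 shut, 1.7 fully open. Light spring: 0.4 N at the free edge when shut, 1 N open. A bar pushed in through the middle holds it at about 1.3 and is rubbed by it. Let go with its foot 50 mm or more inside, the bar slides on into the chamber by its own weight
- bar_red: the bar to load: square steel bar 24 x 24 x 100 mm, 0.45 kg, standing upright on the bench, its top 30 mm painted red. Origin: centre of its foot; own z runs along it to the red end; own x and y are normal to its flat sides. It changes places with the two other bars.
- bar_red_mid (a point): the middle of the red-topped bar, 50 mm from its foot on its axis
- bar_yellow: same bar with a yellow top, standing nearby, to be left alone. Origin: centre of its foot
- bar_blue: same bar with a blue top, standing nearby, to be left alone. Origin: centre of its foot
- crank: loose red crank, 0.4 kg, lying the way up it is used. Origin on the hub's axis at the underside. Hub 36x36 mm (sides along own x, y), 50 high, with a 19x19 mm square socket 36 deep in its underside. Flat arm 20 wide, 14 high along own +x to x=78, with an upright handle at x=65. Balance point about x=16 mm
- crank_handle (a point): point on the axis of the crank's handle, at x = 65, z = 50 mm in the crank's frame. The handle is a black sleeve 18 mm in diameter from z = 16 to 66 mm that spins freely about its upright axis, so a gripper can hold it with a fixed orientation while the crank goes round
- shaft_seat (a point): foot of the square shaft end: top centre of its round collar (diameter 60), 130 mm above the bench; turns with the shaft. Own z up, own x and y normal to the flats. Shaft 16x16 mm, 32 mm tall above this point, the top 10 mm tapering to 10x10. With the crank fully on, the crank's origin is at this point, sides parallel to the flats, any of four ways round
- drive (a joint): turn of the drive shaft in rad; grows clockwise seen from above; no stop within reach. Starts between 0 and 0.75. Friction 0.1 N m; it stays where it is left. Socket play about 0.2 rad either way
- paste_tin: red tin, diameter 68, 75 mm high, bystander; origin under its centre
- wood_block: dark wooden block 100 x 60 x 35 mm, bystander; origin under its centre
- abrasive_wheel: loose reddish abrasive wheel lying flat, diameter 100, 20 mm thick, bystander; origin under its centre
- oil_bottle: green bottle with red cap, diameter 56, 115 mm high, bystander; origin under its centre
- scratch_brush: brush with a handle lying on the bench, bystander; origin under its middle
Mind the look-alikes: they are no part of the job. What is shaped like the bar_red but green is not meant.

How it is judged:
By the outcome, as a careful person would: the job done as asked, in the order asked, and still so for the second after the job is handed in, with the robot touching nothing.
It also fails if it takes over 72 s, if anything falls off the work surface, if the arm or the gripper's body presses on something with over 40 N, if the wrist force passes 120 N, or if a joint passes its speed limit or range.

## Robot

A 7-joint arm with a two-finger parallel gripper is mounted at the origin on the work surface. World frame = base frame: x ahead of the robot, y to its left, z up, the work surface at z = 0. Lengths are in m, angles in rad, forces in N, time in s.
With the tool pointing down it reaches from about 0.4 to 0.925 m from the base axis. Payload 5.6 kg.
Tool frame: the origin (TCP) lies midway between the tips of the shut fingers; the grasp point (between the pads) lies 19 mm behind it; y points along the fingers, x is the direction in which the jaws open and shut, and the axes are right-handed (so a half turn about y gives the same grasp; the last joint's range is limited). The gripper opens to 85 mm and grips with 20 to 120 N. Pads are 22 mm wide; open, the fingers measure 114 mm over their backs; the gripper's body (76 mm by 85 mm) begins 54 mm behind the grasp point. The pads swing forward as they close: fully open they stand 13 mm farther back than shut.
Start: joints at [1.137, 0.468, -0.012, 1.603, 0.006, 1.071, -0.056], TCP at [0.248, -0.601, 0.231] pointing down, gripper open.
Joint ranges: [-2.53, 2.53], [-0.31, 2.02], [-1.57, 1.55], [0.28, 2.44], [-1.29, 4.43], [0.15, 1.84], [-2.92, 2.92]. Speed limits (rad/s): [2.57, 2.57, 3.14, 3.14, 3.14, 3.14, 3.14].

## Interface

Orientations are given as a unit quaternion [w, x, y, z].
In Python, from workcell import manip gives the robot as it stands. Calls block until the motion is done:
- manip.movep(position, orientation): joint-space move of the TCP to a pose.
- manip.servo_line(position, speed=0.15, frame=None): straight line of the TCP; frame=None keeps the orientation; speed is the mean speed in m/s.
- manip.move_joints(angles): joint-space move.
- manip.command_gripper(opening, f_grip=None): finger opening in m; f_grip is the grip in N (None keeps the last); returns when the fingers have stopped.
- manip.dwell(seconds).
- manip.ik(position, orientation): joint angles nearest the present ones, or None.
- manip.get_image(name): name is "scene" or "top" or "wrist"; returns the picture (400x640x3 uint8, red, green, blue); there is no depth.
- manip.camera_model(name): a dict with "mtx" (3x3 intrinsics, pixels), "position" and "rotation" of the camera in the world. Camera axes: x right, y up, looking along -z (the intrinsics and any distortion apply to the point x, -y, -z); pixel columns grow to the right and rows downward; lengths in m; the calibration is good to about 2 mm. A picture is of the moment at which its call begins: read the wrist's pose just before it. camera_model takes no time and is no camera call; for the wrist camera it gives the pose at the moment of the call.
A pose or a line that the arm cannot do raises manip.Unreachable and nothing moves.
- manip.close_job(): hands the job in, once; it reports no verdict.
Trained networks look in the newest picture that a camera, given by its name, has taken for a name from the list of things; names that differ only in an ending like _2 or _b are one class to them, and where a whole thing is asked for, a point or a joint stands for the part that bears it (a point fixed in the world has none). Each returns a list of dicts, best first, with "conf" (0 to 1); they miss things now and then, are a little off and sometimes report something else, mostly with a low value. They report only what shows in the picture. A call takes as long as a camera call. They do not tell look-alikes from the thing itself.
- manip.search_frame(camera, label): "at" ([column, row] as shares, 0 to 1, of the picture: columns of its width, rows of its height, amid what is visible of it).
- manip.outline_of(camera, label): "pixels" (400x640 bool, what is visible of it) and "at" ([column, row] as shares, 0 to 1, of the picture: columns of its width, rows of its height, amid what is visible of it).
Readings, each from a call of its own:
- manip.get_time_s(): time.
- manip.get_joint_pos(): joint angles.
- manip.get_qd(): joint speeds.
- manip.get_joint_torque(): joint torques, N m.
- manip.get_eef_pos(): TCP position.
- manip.get_tool_rot(): TCP orientation.
- manip.get_contact_force(): force on the tool from outside, world axes, zero at the start.
- manip.get_ft_torque(): the same for the moment, N m.
- manip.get_opening(): finger opening in m.
Only numpy, scipy, OpenCV 4.12 (cv2) and the standard library are available. Lean on these libraries where they do the work, as an engineer would, in place of code of your own. Each camera call takes 0.05 s, during which the arm holds its last target.

## Working session

There is one attempt and no reset: what is moved stays moved. The work goes in short steps, each a Python script; the robot and the scene stay as the last script left them, time stands still between calls to the robot, and variables do not carry over. Pictures are saved under pics/ and viewed, and the job is handed in when it is done.

```bash
ls; mkdir -p pics; python3 - <<'E'
from workcell import manip
import cv2
for n in ["scene","top","wrist"]:
    m=manip.camera_model(n); im=manip.get_image(n)
    cv2.imwrite(f"pics/{n}0.png",im[:,:,::-1]); print(n,m)
print(manip.get_time_s(),manip.get_tool_rot())
E
```

```text
pics
scene {'mtx': array([[381.16120972,   0.        , 321.12066118],
       [  0.        , 381.16120972, 206.21651185],
       [  0.        ,   0.        ,   1.        ]]), 'position': array([ 1.1443555 , -0.565714  ,  0.81273228]), 'rotation': array([0.82591579, 0.38524718, 0.17569512, 0.37226193])}
top {'mtx': array([[472.20022619,   0.        , 320.11346398],
       [  0.        , 472.20022619, 202.52086708],
       [  0.        ,   0.        ,   1.        ]]), 'position': array([ 0.3491471 , -0.03942219,  1.52451169]), 'rotation': array([ 0.71294052,  0.04425224, -0.05400991, -0.69773956])}
wrist {'mtx': array([[308.17923101,   0.        , 317.80769228],
       [  0.        , 308.17923101, 196.59469639],
       [  0.        ,   0.        ,   1.        ]]), 'position': array([ 0.31129387, -0.57422643,  0.37262561]), 'rotation': array([ 0.82368778, -0.11300133,  0.07648862, -0.55038044])}
0.15 [ 0.58779089 -0.58731314  0.39384434 -0.39300354]
```

View pics/scene0.png

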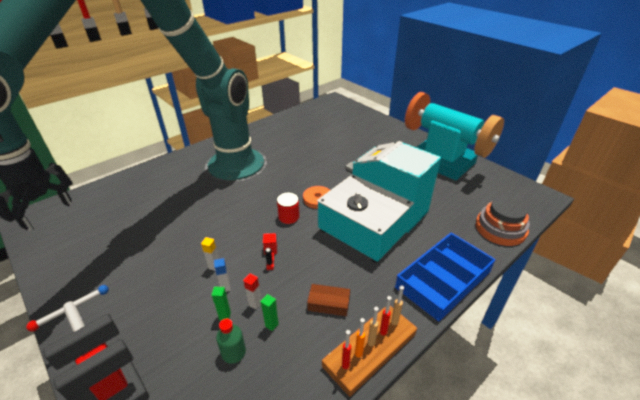

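View pics/top0.png

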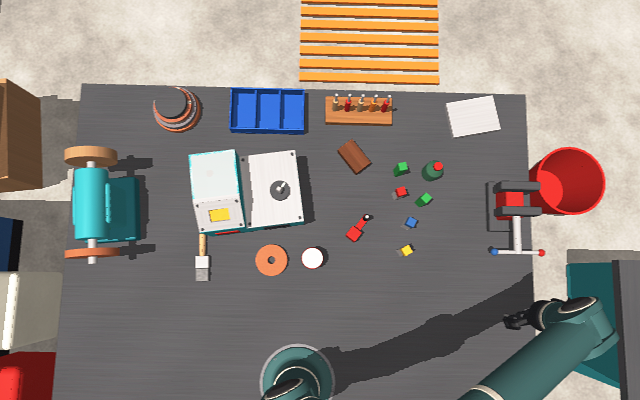

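View pics/wrist0.png

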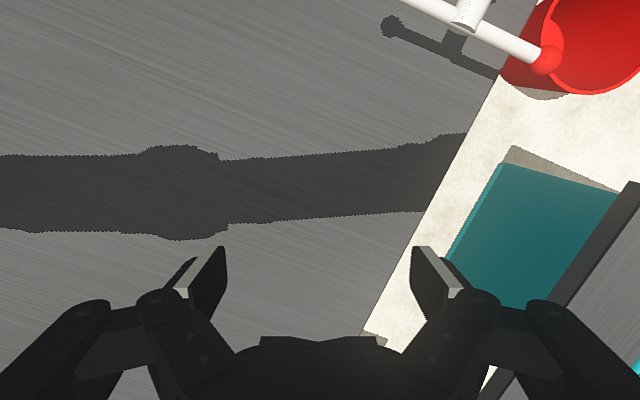

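Top view: red-topped bar at about (401,192), green look-alikes at (402,169) and (425,199), blue at (411,222), yellow at (406,250). The crank hub is at (355,233) with its handle at (368,216), the shaft at (281,189) and the flap at (219,213).

```bash
cat > h.py <<'E'
from workcell import manip
import numpy as np, cv2
from scipy.spatial.transform import Rotation as R
from scipy.optimize import least_squares
def rq(q): return R.from_quat([q[1],q[2],q[3],q[0]])
def qr(r):
    x=r.as_quat(); return [x[3],x[0],x[1],x[2]]
def proj(c,P):
    P=np.atleast_2d(P); p=rq(c['rotation']).inv().apply(P-c['position']); K=c['mtx']
    return np.c_[K[0,2]+K[0,0]*p[:,0]/-p[:,2], K[1,2]+K[1,1]*-p[:,1]/-p[:,2]]
def onplane(c,uv,z):
    K=c['mtx']; d=np.array([(uv[0]-K[0,2])/K[0,0],-(uv[1]-K[1,2])/K[1,1],-1]); d=rq(c['rotation']).apply(d)
    return c['position']+d*(z-c['position'][2])/d[2]
def snap(n,f=None):
    c=manip.camera_model(n); im=manip.get_image(n)
    if f: cv2.imwrite(f"pics/{f}.png",im[:,:,::-1])
    return c,im
def crop(im,x0,y0,x1,y1,s,f):
    cv2.imwrite(f"pics/{f}.png",cv2.resize(im[y0:y1,x0:x1,::-1],None,fx=s,fy=s,interpolation=cv2.INTER_CUBIC))
def toolrot(jaw,approach):
    y=np.array(approach,float);y/=np.linalg.norm(y);x=np.array(jaw,float);x-=y*(x@y);x/=np.linalg.norm(x)
    return R.from_matrix(np.c_[x,y,np.cross(x,y)])
E
python3 - <<'E'
from h import *
for n in ["top","scene"]:
    c,im=snap(n); np.save(f"{n}.npy",im)
    for l in ["bar_red","burnisher","mouth","flap","crank","crank_handle","shaft_seat","bar_yellow","bar_blue"]:
        for d in manip.search_frame(n,l)[:3]:
            a=np.array(d['at'])*[640,400]; print(n,l,a.round(1),round(d['conf'],2))
c,im=manip.camera_model("top"),np.load("top.npy")
for uv,z in [((401,192),.1),((355,233),.05),((368,216),.06),((281,189),.14),((219,213),.19),((411,222),.1),((406,250),.1),((312,258),.075)]: print(uv,onplane(c,uv,z).round(3))
crop(im,330,150,450,270,5,"c1");crop(im,180,140,320,250,5,"c2")
im=np.load("scene.npy");crop(im,190,225,340,345,5,"c3");crop(im,310,120,450,260,5,"c4")
print(rq(manip.get_tool_rot()).as_matrix().round(2),manip.get_time_s())
E
```

```text
top bar_red [400.5 168.7] 0.57
top bar_red [270.2 261.5] 0.54
top burnisher [245.4 192.4] 0.9
top burnisher [267.9 258.5] 0.55
top mouth [216.7 214.2] 0.97
top flap [222.8 212.8] 0.52
top crank [355.4 233.1] 0.49
top crank_handle [358.2 228.1] 0.72
top shaft_seat [274.5 190.1] 0.89
top bar_yellow [435.1 171.6] 0.73
top bar_yellow [404.8 250. ] 0.44
top bar_blue [409.2 223.8] 0.46
scene bar_red [220.7 305.9] 0.85
scene bar_red [252.6 289.9] 0.76
scene bar_red [355.1 203.1] 0.69
scene burnisher [382.7 200. ] 0.84
scene mouth [375.8 153.8] 0.88
scene mouth [254.2 289.9] 0.63
scene crank [271.  246.3] 0.57
scene crank_handle [266.5 244.7] 0.69
scene crank_handle [331.2 298.7] 0.48
scene shaft_seat [357.4 200.6] 0.64
scene shaft_seat [267.1 247.4] 0.55
scene bar_yellow [211.4 250. ] 0.55
scene bar_yellow [329.1 300.4] 0.37
scene bar_blue [220.6 271.1] 0.55
(401, 192) [ 0.587 -0.304  0.1  ]
(355, 233) [ 0.462 -0.169  0.05 ]
(368, 216) [ 0.515 -0.208  0.06 ]
(281, 189) [0.581 0.06  0.14 ]
(219, 213) [0.5  0.23 0.19]
(411, 222) [ 0.495 -0.334  0.1  ]
(406, 250) [ 0.41  -0.319  0.1  ]
(312, 258) [ 0.381 -0.036  0.075]
[[ 0.38 -0.    0.92]
 [-0.92 -0.    0.38]
 [ 0.   -1.   -0.  ]] 1.15
```

```bash
ls pics
```

```text
c1.png
c2.png
c3.png
c4.png
scene0.png
top0.png
wrist0.png
```

View pics/c1.png

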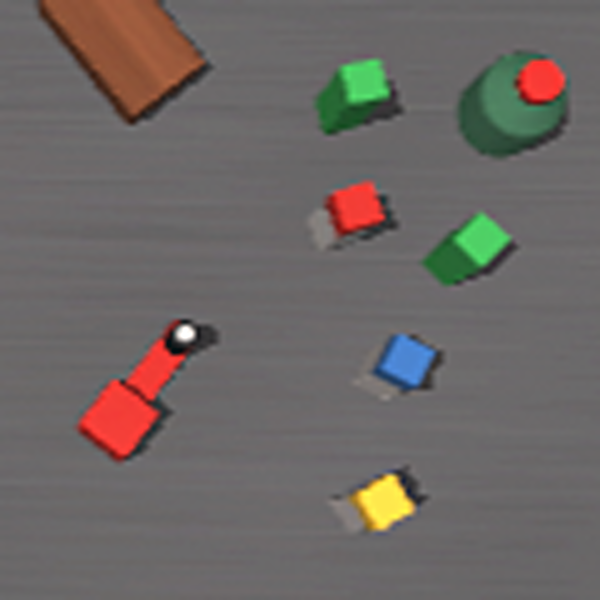

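View pics/c2.png

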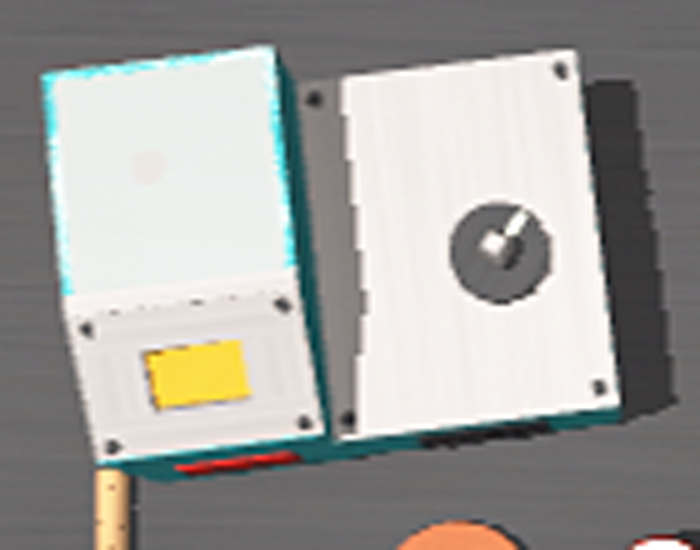

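View pics/c3.png

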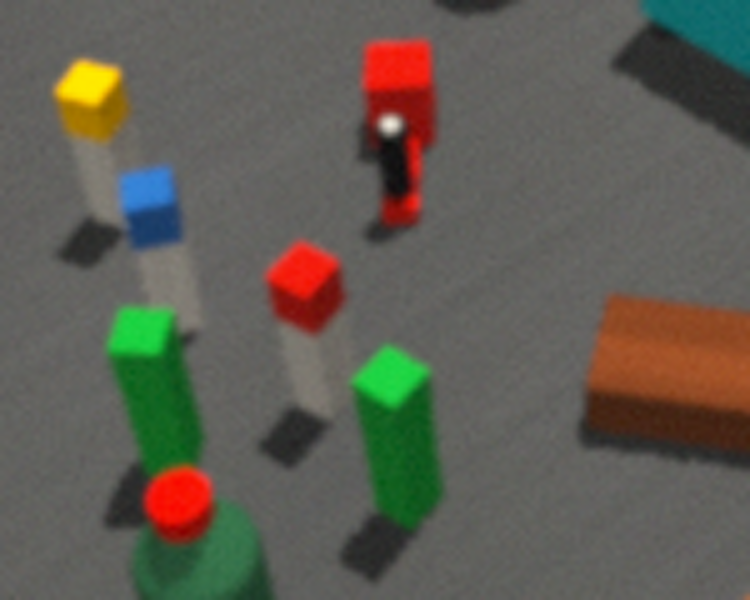

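View pics/c4.png

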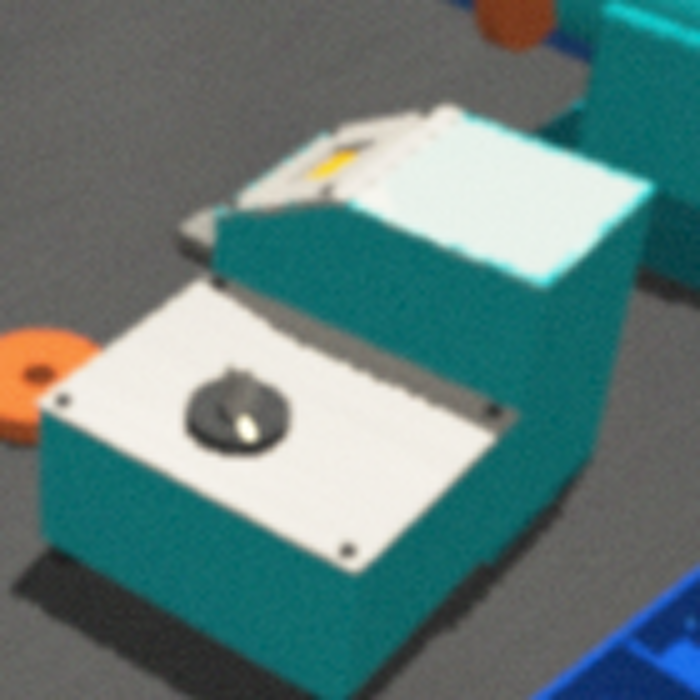

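```bash
python3 - <<'E'
from h import *
c=manip.camera_model("wrist"); Rt=rq(manip.get_tool_rot()); p=np.array(manip.get_eef_pos())
print("cam in tool",Rt.inv().apply(c['position']-p).round(4)); 
M=(Rt.inv()*rq(c['rotation'])).as_matrix(); print(M.round(3))
# hover over bars: jaw dir options
for yaw in [0,20,-20,90,-90]:
    a=np.radians(yaw); rot=toolrot([np.sin(a),-np.cos(a),0],[0,0,-1])
    for P in [(0.50,-.27,.32),(0.46,-.17,.3),(0.55,.06,.4),(0.45,.2,.4)]:
        q=manip.ik(list(P),qr(rot)); print(yaw,P,None if q is None else np.round(q,2))
E
```

```text
cam in tool [-0.0002 -0.1422  0.0691]
[[ 1.    -0.002 -0.   ]
 [-0.     0.27  -0.963]
 [ 0.002  0.963  0.27 ]]
0 (0.5, -0.27, 0.32) [ 0.53  0.26 -0.12  1.7   0.03  1.19 -1.16]
0 (0.46, -0.17, 0.3) [ 0.5   0.14 -0.24  1.89  0.04  1.11 -1.32]
0 (0.55, 0.06, 0.4) [ 0.35  0.24 -0.63  1.59  0.14  1.36 -1.87]
0 (0.45, 0.2, 0.4) [ 0.49  0.2  -1.1   1.7   0.19  1.35 -2.22]
20 (0.5, -0.27, 0.32) [ 0.57  0.26 -0.16  1.7   0.04  1.19 -0.82]
20 (0.46, -0.17, 0.3) [ 0.54  0.14 -0.27  1.89  0.04  1.12 -0.98]
20 (0.55, 0.06, 0.4) [ 0.37  0.24 -0.65  1.58  0.15  1.36 -1.52]
20 (0.45, 0.2, 0.4) [ 0.49  0.2  -1.1   1.7   0.19  1.35 -1.87]
-20 (0.5, -0.27, 0.32) [ 0.49  0.25 -0.07  1.7   0.02  1.19 -1.5 ]
-20 (0.46, -0.17, 0.3) [ 0.45  0.14 -0.18  1.89  0.03  1.11 -1.66]
-20 (0.55, 0.06, 0.4) [ 0.31  0.23 -0.58  1.59  0.13  1.36 -2.2 ]
-20 (0.45, 0.2, 0.4) [ 0.5   0.21 -1.13  1.7   0.2   1.36 -2.58]
90 (0.5, -0.27, 0.32) [ 0.76  0.28 -0.4   1.68  0.12  1.2   0.33]
90 (0.46, -0.17, 0.3) [ 0.72  0.17 -0.49  1.88  0.09  1.12  0.21]
90 (0.55, 0.06, 0.4) [ 0.43  0.26 -0.73  1.58  0.17  1.37 -0.32]
90 (0.45, 0.2, 0.4) [ 0.59  0.27 -1.26  1.7   0.26  1.37 -0.72]
-90 (0.5, -0.27, 0.32) [ 0.33  0.25  0.13  1.71 -0.03  1.19 -2.67]
-90 (0.46, -0.17, 0.3) [ 0.31  0.13 -0.03  1.9   0.    1.11 -2.86]
-90 (0.55, 0.06, 0.4) [ 0.77  0.47 -1.3   1.56  0.46  1.46  2.58]
-90 (0.45, 0.2, 0.4) [ 0.61  0.28 -1.29  1.69  0.28  1.38  2.41]
```

```bash
python3 - <<'E'
from h import *
rot=toolrot([0,-1,0],[0,0,-1])
t=manip.get_time_s()
manip.movep([0.53,-.24,.27],qr(rot)); print(manip.get_time_s()-t, np.round(manip.get_joint_pos(),2))
import pickle
c,im=snap("wrist","w1"); pickle.dump((c,im),open("w1.pkl","wb"))
for l in ["bar_red","crank","crank_handle"]:
    for d in manip.outline_of("wrist",l)[:3]: print(l,(np.array(d['at'])*[640,400]).round(1),round(d['conf'],2),d['pixels'].sum())
E
```

```text
1.6833 [ 0.48  0.32 -0.13  1.73  0.05  1.1  -1.24]
bar_red [387.2  35.3] 0.89 1402
bar_red [448.7 134.1] 0.64 1566
bar_red [379.2 114.8] 0.57 1027
crank [268.7 209.9] 0.56 1749
crank_handle [271.2 210. ] 0.68 1723
crank_handle [ 54.1 126. ] 0.46 25830
```

View pics/w1.png

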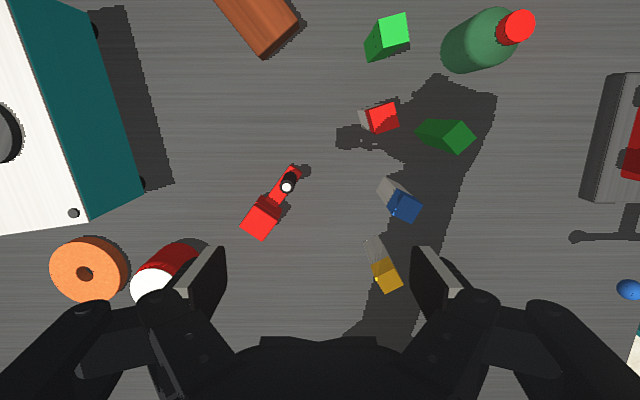

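Wrist view: the red-topped bar with a grey lower part is at (379,117), between green look-alikes at (388,38) and (447,134). Blue is at (403,203), yellow at (386,275) and the crank at (268,205). The bar at (379,117) fits, since only it has a red top on steel. Enlarging it now.

```bash
python3 - <<'E'
from h import *
import pickle
c,im=pickle.load(open("w1.pkl","rb"))
crop(im,345,85,415,145,10,"c5"); crop(im,230,155,315,250,6,"c6")
E
```

```text
(no output)
```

View pics/c5.png

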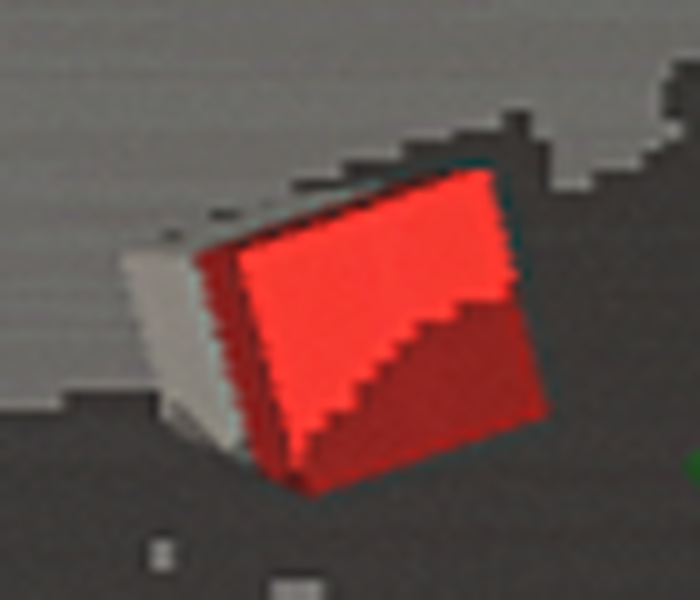

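View pics/c6.png

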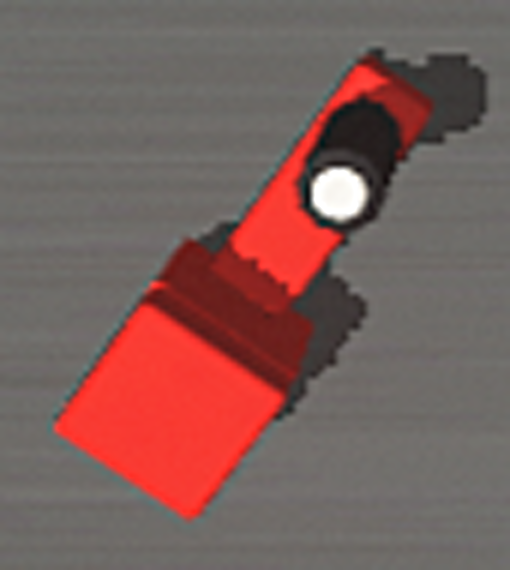

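```bash
python3 - <<'E'
from h import *
import pickle
c,im=pickle.load(open("w1.pkl","rb"))
def fitsq(uv,s,z):
    P=np.array([onplane(c,u,z) for u in uv]); ctr=P.mean(0)
    print("edges mm",[round(1e3*np.linalg.norm(P[i]-P[i-1]),1) for i in range(4)])
    def f(x):
        a=x[2]; Rz=np.array([[np.cos(a),-np.sin(a)],[np.sin(a),np.cos(a)]]); k=np.array([[1,1],[1,-1],[-1,-1],[-1,1]])*s/2
        return None
    v=P[1]-P[0]; angs=[np.degrees(np.arctan2(*(P[(i+1)%4]-P[i])[1::-1])) for i in range(4)]
    print(ctr.round(4),np.round(angs,1)); return ctr
o=np.array
fitsq(o([[237,250],[490,172],[548,412],[310,495]])/10+[345-.45,85-.45],.024,.1)
h=fitsq(o([[57,427],[150,303],[285,400],[192,520]])/6+[230-.4,155-.4],.036,.05)
hd=onplane(c,o([338,192])/6+[229.6,154.6],.066); print("handle",hd,np.linalg.norm((hd-h)[:2]),np.degrees(np.arctan2(*(hd-h)[1::-1])))
# others
for uv,n in [((403,16),'g1'),((463,137),'g2'),((407,207),'blue'),((388,280),'yel'),((518,25),'bottle')]: print(n,onplane(c,uv,.1))
E
```

```text
edges mm [np.float64(24.9), np.float64(25.2), np.float64(23.8), np.float64(24.5)]
[ 0.591  -0.3062  0.1   ] [ -73.3 -162.3  109.2   19.5]
edges mm [np.float64(34.4), np.float64(34.3), np.float64(34.2), np.float64(34.0)]
[ 0.4618 -0.1664  0.05  ] [ -37.7 -128.1  142.6   52.2]
handle [ 0.51324811 -0.20421496  0.066     ] 0.06389535877338465 -36.330136134779785
g1 [ 0.68021963 -0.3180175   0.1       ]
g2 [ 0.57255393 -0.38592206  0.1       ]
blue [ 0.49931764 -0.33578523  0.1       ]
yel [ 0.41215172 -0.32097354  0.1       ]
bottle [ 0.67290793 -0.42315375  0.1       ]
```

```bash
cat >> h.py <<'E'
def vert(yaw): # jaw dir at angle yaw (deg), pointing down
    a=np.radians(yaw); return toolrot([np.cos(a),np.sin(a),0],[0,0,-1])
E
python3 - <<'E'
from h import *
import pickle
th0=np.arctan2(-.24,.53); r=.47; th1=.27
rot=vert(-90+np.degrees(th0-th1)+5)
q=np.array(manip.ik([r*np.cos(th0),r*np.sin(th0),.38],qr(rot))); print(q.round(2))
q[0]-=th1-th0
manip.move_joints(list(q)); print(manip.get_eef_pos(),rq(manip.get_tool_rot()).as_matrix().round(2).tolist(),manip.get_time_s())
c,im=snap("wrist","w2"); pickle.dump((c,im),open("w2.pkl","wb"))
for l in ["mouth","flap","shaft_seat"]:
    for d in manip.outline_of("wrist",l)[:2]: print(l,(np.array(d['at'])*[640,400]).round(1),round(d['conf'],2),d['pixels'].sum())
E
```

```text
[ 0.41  0.03 -0.06  1.82  0.    1.29 -1.83]
[0.45337434 0.12422521 0.37966123] [[0.09, -0.0, 1.0], [-1.0, -0.0, 0.09], [0.0, -1.0, -0.0]] 4.4833
mouth [220.1 125.1] 0.68 9093
flap [223.3 126.1] 0.84 1377
shaft_seat [610.5  89.9] 0.7 1121
shaft_seat [378.3  61.6] 0.56 2260
```

View pics/w2.png

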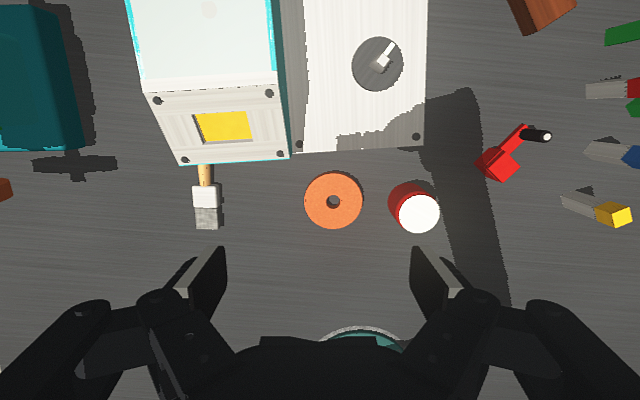

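The mouth and flap are at (224,127), the shaft collar at (378,62) and the deck corner at (424,146). Zooming in for precise corners.

```bash
python3 - <<'E'
from h import *
import pickle
c,im=pickle.load(open("w2.pkl","rb"))
crop(im,140,75,300,180,5,"c7"); crop(im,340,25,435,160,4,"c8"); crop(im,350,33,405,93,10,"c9")
E
```

```text
(no output)
```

View pics/c7.png

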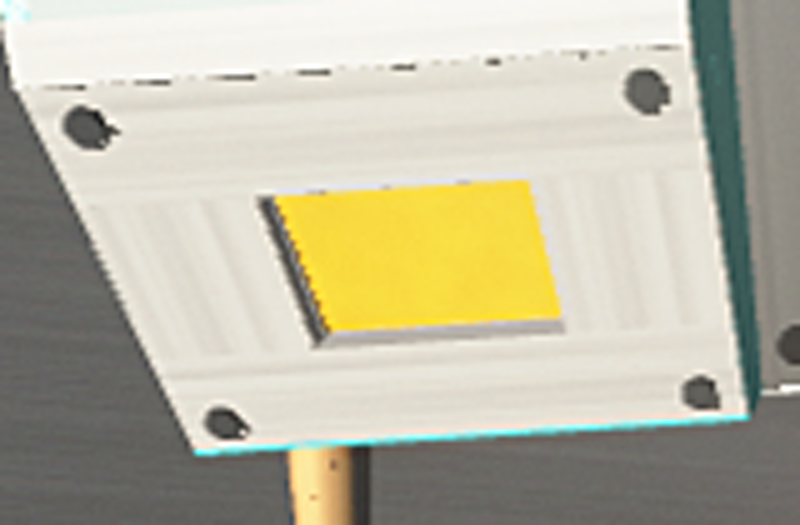

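View pics/c8.png

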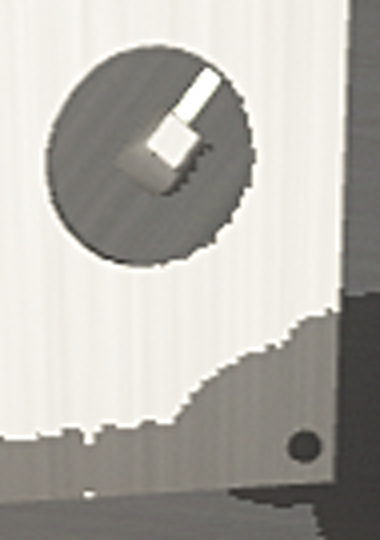

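View pics/c9.png

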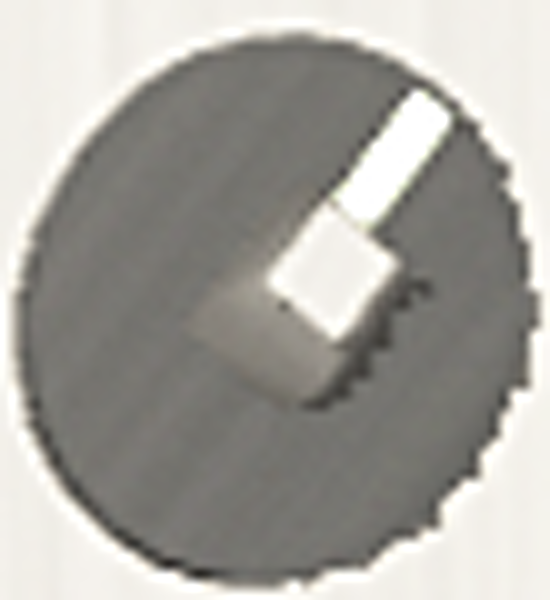

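```bash
python3 - <<'E'
from h import *
import pickle
c,im=pickle.load(open("w2.pkl","rb"))
o=np.array
T30=np.radians(30)
def m2b(x,y,z=0): return [-.0605+x*np.cos(T30)-z*np.sin(T30),.105+y,.187+x*np.sin(T30)+z*np.cos(T30)]
pts=[((313,345),m2b(-.019,.028)),((565,328),m2b(-.019,-.028)),((262,198),m2b(.019,.028)),((530,180),m2b(.019,-.028)),
((197,453),m2b(-.045,.065)),((748,417),m2b(-.045,-.065)),((15,90),m2b(.045,.065)),((690,45),m2b(.045,-.065))]
uv=[o(a)/5+[140-.4,75-.4] for a,_ in pts]+[o([335,483])/4+[340-.4,25-.4]]
B=o([b for _,b in pts]+[[-.1,-.13,.12]])
def w(x,P): return R.from_euler('z',x[2]).apply(P)+[x[0],x[1],0]
f=lambda x:(proj(c,w(x,B))-uv).ravel()
s=least_squares(f,[.55,.13,.05],loss='soft_l1'); print(s.x,np.degrees(s.x[2])); print(f(s.x).reshape(-1,2).round(1).tolist())
M=w(s.x,o([m2b(0,0)]))[0]; print("mouth",M)
# scene check w/ top cam
ct=manip.camera_model("top"); print(proj(ct,w(s.x,B)).round(1).tolist())
cs=o([[332,203],[402,262],[338,340],[268,283]])/10+[350-.45,33-.45]
P=o([onplane(c,u,.162) for u in cs]); print("shaft top",P.mean(0),[round(1e3*np.linalg.norm(P[i]-P[i-1]),1) for i in range(4)],[round(np.degrees(np.arctan2(*(P[(i+1)%4]-P[i])[1::-1])),1) for i in range(4)])
g=im[25:105,340:425].astype(int).mean(2)
col=((g<160)).astype(np.uint8); n,l,st,ce=cv2.connectedComponentsWithStats(col); k=1+np.argmax([st[i,4] if st[i,3]<75 and st[i,2]<75 else 0 for i in range(1,n)])
cn=cv2.findContours((l==k).astype(np.uint8),cv2.RETR_EXTERNAL,cv2.CHAIN_APPROX_NONE)[0][0]; e=cv2.fitEllipse(cn); print(e)
C=onplane(c,o(e[0])+[340,25],.130); print("collar",C)
a1,a2=[onplane(c,o(u)/10+[349.55,32.55],.13) for u in [(355,215),(432,103)]]; print("mark",np.degrees(np.arctan2(*(a2-a1)[1::-1])))
print("shaft in burn", R.from_euler('z',-s.x[2]).apply(P.mean(0)-[s.x[0],s.x[1],0]))
E
```

```text
[0.57019062 0.1342043  0.14863054] 8.51590272858628
[[0.5, 0.9], [0.4, 1.1], [-1.2, -0.2], [-0.2, -0.1], [-0.5, -0.6], [-0.0, -0.2], [0.6, -0.2], [0.3, 0.0], [-0.1, -0.3]]
mouth [0.49480884 0.22908758 0.187     ]
[[210.9, 222.1], [230.5, 219.7], [208.4, 209.9], [228.1, 207.5], [199.8, 231.9], [244.9, 226.2], [193.4, 203.1], [239.7, 197.3], [303.8, 220.5]]
shaft top [0.58018849 0.06494363 0.162     ] [np.float64(10.2), np.float64(9.8), np.float64(10.1), np.float64(9.7)] [np.float64(-121.6), np.float64(145.4), np.float64(59.1), np.float64(-34.2)]
((37.04104995727539, 38.768131256103516), (49.900054931640625, 54.914268493652344), 23.290189743041992)
collar [0.58041732 0.06553634 0.13      ]
mark -29.570344891954054
shaft in burn [-0.00036875 -0.06997758  0.162     ]
```

```bash
python3 - <<'E'
from h import *
q=np.array(manip.get_joint_pos()); th=np.arctan2(-.3062,.591)
q[0]-=th-np.arctan2(.1242,.4534); q[6]=-.2
manip.move_joints(list(q))
manip.command_gripper(.052,f_grip=60)
b=[.591,-.3062]
for yaw in (18.3,198.3):
    s=manip.ik(b+[.16],qr(vert(yaw))); print(yaw,None if s is None else np.round(s,2))
print(manip.get_time_s(),np.round(manip.get_joint_pos(),2))
E
```

```text
18.3 [ 0.48  0.57 -0.07  1.62  0.05  0.96  0.71]
198.3 [ 0.3   0.57  0.18  1.63 -0.12  0.96 -2.3 ]
6.5583 [ 0.46  0.03 -0.06  1.82  0.    1.29 -0.2 ]
```

```bash
python3 - <<'E'
from h import *
import pickle
manip.movep([.591,-.3062,.15],qr(vert(18.3)))
c,im=snap("wrist","w3"); pickle.dump((c,im),open("w3.pkl","wb"))
a=np.radians(18.3);Rz=np.array([[np.cos(a),-np.sin(a)],[np.sin(a),np.cos(a)]])
k=np.array([[1,1],[1,-1],[-1,-1],[-1,1]])*.012
P=np.c_[k@Rz.T+[.591,-.3062],[.1]*4]; uv=proj(c,P); print(uv.round(1))
v=im.copy()
cv2.polylines(v,[np.round(uv).astype(int)],True,(255,255,0),1)
cv2.imwrite("pics/w3o.png",v[:,:,::-1]); print(manip.get_time_s())
E
```

```text
[[334.7 200. ]
 [334.1 234.2]
 [298.6 234.2]
 [298.  200. ]]
7.7667
```

View pics/w3o.png

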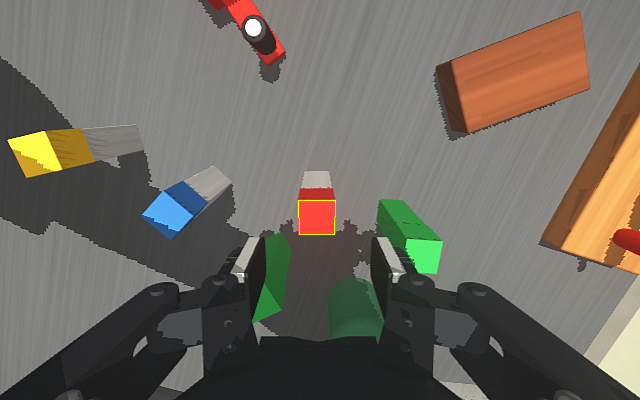

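```bash
python3 - <<'E'
from h import *
manip.servo_line([.591,-.3062,.070],speed=.08)
manip.command_gripper(.0,f_grip=60)
print(manip.get_opening(),manip.get_contact_force())
manip.servo_line([.591,-.3062,.22],speed=.12)
print(manip.get_opening(),manip.get_contact_force(),manip.get_time_s())
snap("wrist","w4"); snap("scene","s4")
# insertion orientations
yb=np.radians(8.516); bx=np.array([np.cos(yb),np.sin(yb),0]); by=np.array([-np.sin(yb),np.cos(yb),0])
d=.5*bx-np.array([0,0,.866025]); sx=bx*.866025+np.array([0,0,.5])
M=np.array([.49481,.22909,.187])
for nm,j in [("+y",by),("-y",-by),("+sx",sx),("-sx",-sx)]:
    for dep in (-.14,-.08,-.01):
        s=manip.ik(list(M+d*dep),qr(toolrot(j,d))); print(nm,dep,None if s is None else np.round(s,2))
E
```

```text
0.02306941817609403 [-1.67309281  0.03847699  4.50944539]
0.02308262498983371 [ 0.76859423  0.24462121 -4.87500873] 10.675
+y -0.14 [ 0.13 -0.13 -0.76  2.21  0.28  0.58  0.87]
+y -0.08 [ 0.09  0.04 -0.77  2.23  0.61  0.5   0.57]
+y -0.01 [-0.12  0.2  -0.55  2.24  0.96  0.42  0.25]
-y -0.14 [ 0.48 -0.18 -1.04  2.2   0.12  0.56 -2.1 ]
-y -0.08 [ 0.38  0.07 -1.06  2.22  0.67  0.51 -2.61]
-y -0.01 [-0.68  0.15  0.05  2.27  0.75  0.34 -2.72]
+sx -0.14 [ 0.31 -0.15 -0.91  2.21  0.21  0.57 -0.62]
+sx -0.08 [ 0.3   0.06 -0.97  2.22  0.65  0.51 -1.03]
+sx -0.01 [-0.18  0.19 -0.49  2.24  0.94  0.41 -1.31]
-sx -0.14 [-0.1  -0.13 -0.57  2.22  0.34  0.59  2.38]
-sx -0.08 [-0.06  0.02 -0.62  2.24  0.59  0.49  2.15]
-sx -0.01 [-0.07  0.21 -0.62  2.23  0.98  0.44  1.8 ]
```

View pics/w4.png

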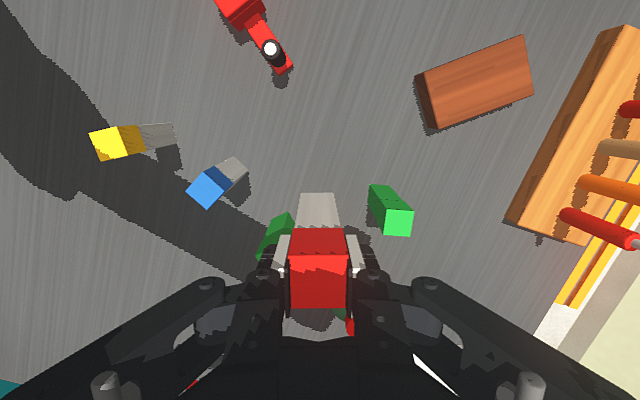

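View pics/s4.png

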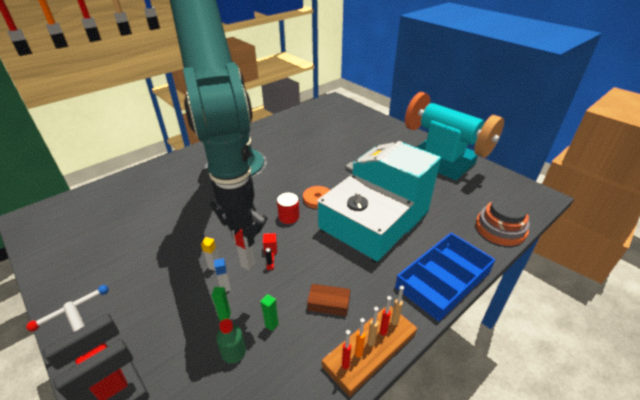

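```bash
cat >> h.py <<'E'
yb=np.radians(8.516); bx=np.array([np.cos(yb),np.sin(yb),0]); by=np.array([-np.sin(yb),np.cos(yb),0])
d=.5*bx-np.array([0,0,.866025]); sx=bx*.866025+np.array([0,0,.5])
M=np.array([.49481,.22909,.187])
ins=toolrot(by,d)
E
python3 - <<'E'
from h import *
manip.command_gripper(.0,f_grip=100)
th0=np.arctan2(-.3062,.591); th1=.45; r=.47
q=np.array(manip.ik([r*np.cos(th0),r*np.sin(th0),.38],qr(vert(45)))); print(q.round(2))
q[0]-=th1-th0
manip.move_joints(list(q))
for dep in (-.16,-.08,-.01):
    s=manip.ik(list(M+d*dep),qr(ins)); print(dep,None if s is None else np.round(s,2))
print(manip.get_eef_pos(),manip.get_time_s(),np.round(manip.get_joint_pos(),2))
E
```

```text
[ 0.59  0.04 -0.19  1.82  0.01  1.29  1.18]
-0.16 [-0.31 -0.17 -0.37  2.22  0.34  0.65  0.8 ]
-0.08 [-0.31  0.01 -0.37  2.25  0.57  0.49  0.59]
-0.01 [-0.47  0.16 -0.18  2.26  0.83  0.37  0.35]
[0.4238989  0.20345776 0.37962895] 13.0083 [-0.33  0.04 -0.19  1.82  0.01  1.29  1.18]
```

```bash
python3 - <<'E'
from h import *
import pickle
manip.movep(list(M+d*-.125),qr(ins))
p=np.array(manip.get_eef_pos()); print(p-(M+d*-.125), manip.get_time_s(), np.round(manip.get_joint_pos(),2), rq(manip.get_tool_rot()).apply([0,1,0])-d)
c,im=snap("wrist","w5"); pickle.dump((c,im),open("w5.pkl","wb"))
v=im.copy()
F=p+d*.07; by_=by
corn=lambda o,w,h:[o+sx*a*h+by*b*w for a,b in((1,1),(1,-1),(-1,-1),(-1,1))]
for P,col in ((corn(M,.028,.019),(255,0,255)),(corn(F,.012,.012),(0,255,0)),(corn(M,.012,.012),(0,0,255))):
    cv2.polylines(v,[np.round(proj(c,np.array(P))).astype(int)],True,col,1)
cv2.imwrite("pics/w5o.png",v[:,:,::-1]); crop(v,220,60,420,320,3,"w5c"); snap("scene","s5")
E
```

```text
[ 0.00108921 -0.000394    0.00083724] 13.725 [-0.3  -0.09 -0.38  2.23  0.42  0.58  0.72] [ 1.73780773e-04 -8.84914601e-04  2.36344896e-05]
```

View pics/w5o.png

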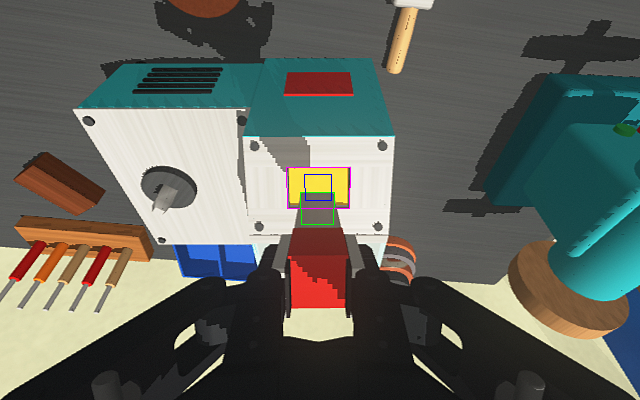

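View pics/w5c.png

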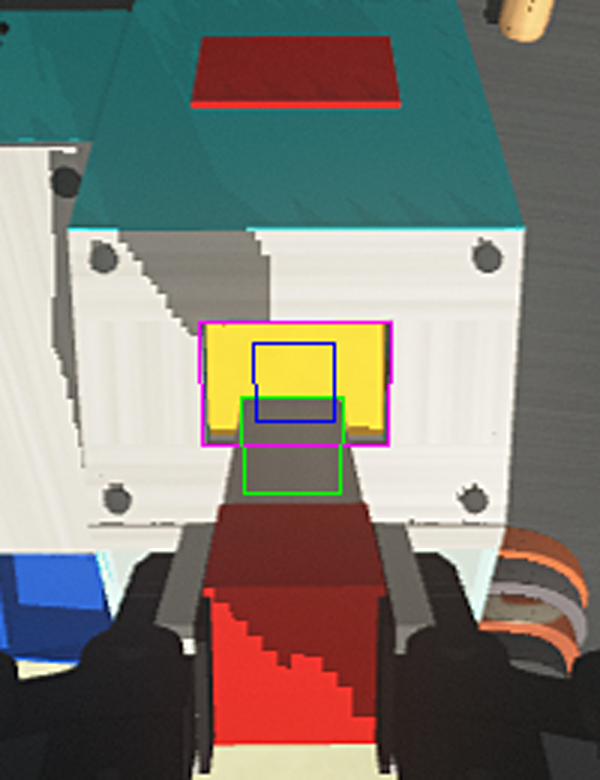

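The overlay agrees with the picture: mouth at (318,188), with the bar foot centred in front of it. Inserting while watching the force.

```bash
python3 - <<'E'
from h import *
f0=np.array(manip.get_contact_force())
for dep in (-.075,-.055,-.040,-.025,-.012):
    manip.servo_line(list(M+d*dep-sx*.002),speed=.06)
    f=np.array(manip.get_contact_force())-f0; print(dep,f.round(1),np.round(np.array(manip.get_eef_pos())-(M+d*dep-sx*.002),4),round(manip.get_opening(),4))
    if np.linalg.norm(f)>15: print("STOP");break
print(manip.get_time_s()); snap("wrist","w6"); snap("scene","s6")
E
```

```text
-0.075 [ 0.   1.1 -0.1] [0.0001 0.0002 0.0003] 0.0225
-0.055 [-3.  -0.8 -0.6] [-0.0005 -0.0001 -0.0003] 0.0226
-0.04 [-1.4 -0.6 -1.8] [-0.0004 -0.0002 -0.0003] 0.0228
-0.025 [-0.4 -0.1 -1.1] [-0.0002 -0.0001 -0.0001] 0.0221
-0.012 [-0.8  0.1 -2.4] [-0.0002 -0.     -0.0001] 0.0226
16.4583
```

View pics/w6.png

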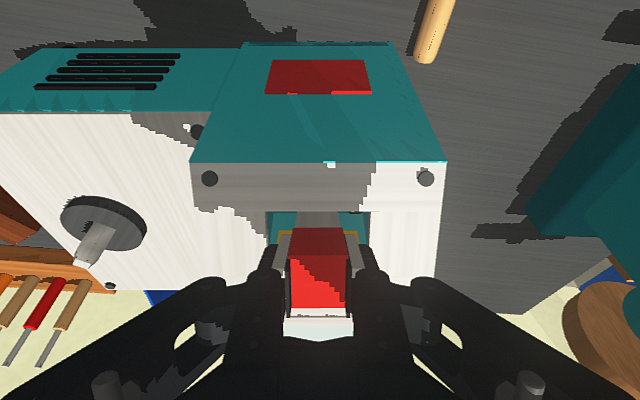

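The bar is in the mouth at (318,225) with the flap pushed inward, so I'm releasing it.

```bash
python3 - <<'E'
from h import *
manip.command_gripper(.05)
manip.dwell(.4)
snap("wrist","w7")
manip.servo_line(list(M+d*-.13),speed=.15)
c,im=snap("wrist","w8"); crop(im,220,60,420,320,3,"w8c")
print(manip.get_time_s(),manip.get_contact_force())
E
```

```text
18.375 [-0.61863252 -0.46644147  0.08387019]
```

View pics/w7.png

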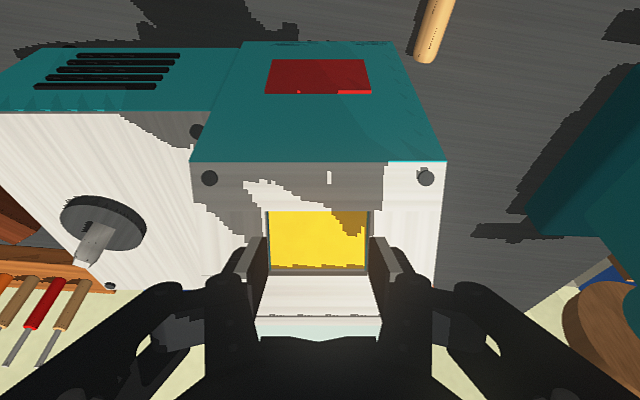

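View pics/w8c.png

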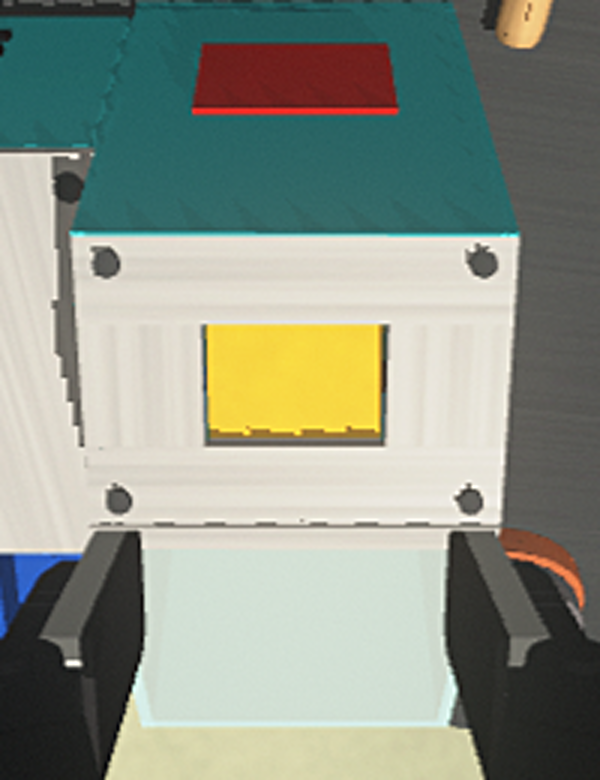

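The flap sits shut at (318,188), as before, and the bar is no longer visible, so it has slid in. Next is the crank.

```bash
python3 - <<'E'
from h import *
import pickle
manip.command_gripper(.062,f_grip=80)
q=np.array([.35,.10,0,1.85,0,1.15,1.3]); manip.move_joints(list(q))
print(manip.get_eef_pos(),manip.get_time_s())
manip.movep([.4618,-.1664,.14],qr(vert(52.3)))
print(np.round(manip.get_joint_pos(),2),manip.get_time_s())
c,im=snap("wrist","w9"); pickle.dump((c,im),open("w9.pkl","wb"))
a=np.radians(-37.7); ex=np.array([np.cos(a),np.sin(a),0]); ey=np.array([-ex[1],ex[0],0]); O=np.array([.4618,-.1664,0])
v=im.copy()
P=np.array([O+ex*i*.018+ey*j*.018+[0,0,.05] for i,j in((1,1),(1,-1),(-1,-1),(-1,1))])
cv2.polylines(v,[np.round(proj(c,P)).astype(int)],True,(0,255,255),1)
v=cv2.circle(v,tuple(int(t) for t in np.round(proj(c,O+ex*.065+[0,0,.066])[0])),2,(0,255,0),-1)
crop(v,230,120,420,400,2.8,"w9c")
E
```

```text
[ 0.46222004 -0.20247426  0.33603767] 20.2167
[ 0.3   0.33 -0.03  2.06  0.01  0.75  1.18] 21.0333
```

View pics/w9c.png

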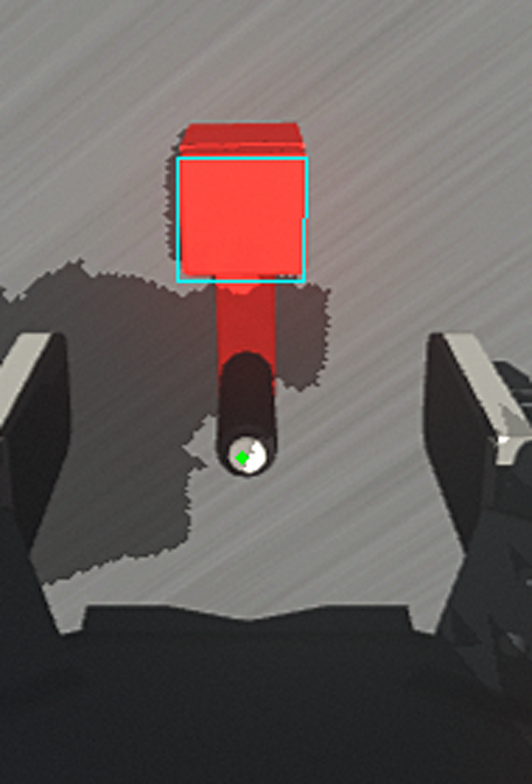

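```bash
python3 - <<'E'
from h import *
a=np.radians(-37.3); ex=np.array([np.cos(a),np.sin(a),0]); ey=np.array([-ex[1],ex[0],0]); O=np.array([.4618,-.1664,0])-ex*.0009+ey*.0004
manip.servo_line(list(O+[0,0,.012]),speed=.08,frame=None)
manip.command_gripper(0,f_grip=90)
print(O,manip.get_opening(),np.round(manip.get_contact_force(),1),manip.get_eef_pos())
manip.servo_line(list(O+[0,0,.26]),speed=.15)
print(manip.get_opening(),np.round(manip.get_contact_force(),1),np.round(manip.get_ft_torque(),2),manip.get_time_s())
c,im=snap("wrist","w10")
# rotate base to shaft
th0=np.arctan2(O[1],O[0]); S=np.array([.5803,.0652]); th1=np.arctan2(S[1],S[0])
q=np.array(manip.get_joint_pos()); q[0]-=th1-th0; q[6]-=th1-th0
manip.move_joints(list(q)); 
for jy in (57.3,-32.7,147.3):
    s=manip.ik([S[0],S[1],.20],qr(vert(jy))); print(jy,None if s is None else np.round(s,2))
print(manip.get_eef_pos(),manip.get_time_s())
E
```

```text
[ 0.46132647 -0.16553642  0.        ] 0.03497783177121662 [-0.8 -0.   5.4] [ 0.46161827 -0.16560309  0.01252829]
0.03511967651862789 [-0.2 -0.1 -2.8] [0.02 0.05 0.03] 24.9833
57.3 [-0.15  0.39 -0.02  1.8   0.01  0.95  0.82]
-32.7 [-0.3   0.39  0.17  1.81 -0.08  0.95 -0.67]
147.3 [ 0.01  0.41 -0.23  1.79  0.11  0.96  2.31]
[0.48667533 0.05329087 0.25902263] 25.925
```

View pics/w10.png

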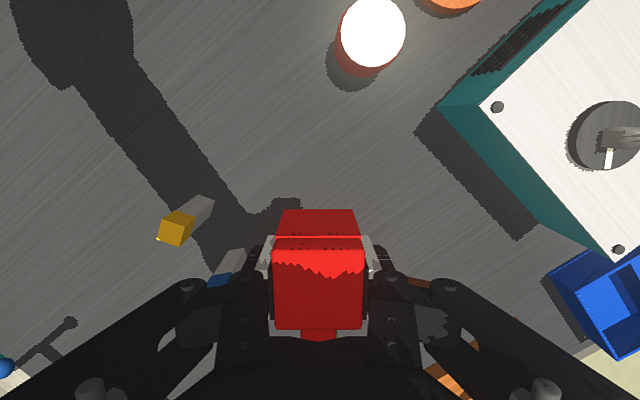

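```bash
python3 - <<'E'
from h import *
import pickle
manip.movep([.5803,.0652,.20],qr(vert(57.3)))
p=np.array(manip.get_eef_pos());print(p,manip.get_time_s())
c,im=snap("wrist","w11"); pickle.dump((c,im),open("w11.pkl","wb"))
v=im.copy(); Rt=rq(manip.get_tool_rot())
def T(P): return p+Rt.apply(P)
for y,col in ((.0125,(0,255,255)),(.0125-.05,(255,255,0))):
    P=T(np.array([[a*.018,y,b*.018] for a,b in((1,1),(1,-1),(-1,-1),(-1,1))])); cv2.polylines(v,[np.round(proj(c,P)).astype(int)],True,col,1)
a=np.radians(-32.7); ex=np.array([np.cos(a),np.sin(a),0]); ey=np.array([-ex[1],ex[0],0]); S=np.array([.5803,.0652,0])
for z,h in((.13,.008),(.162,.005)):
    P=np.array([S+[0,0,z]+ex*i*h+ey*j*h for i,j in((1,1),(1,-1),(-1,-1),(-1,1))]); cv2.polylines(v,[np.round(proj(c,P)).astype(int)],True,(0,255,0),1)
crop(v,200,100,440,340,3,"w11c")
ct,it=snap("scene","s11"); crop(it,300,100,460,260,4,"s11c")
E
```

```text
[0.58021014 0.06292004 0.19880105] 26.45
```

View pics/w11c.png

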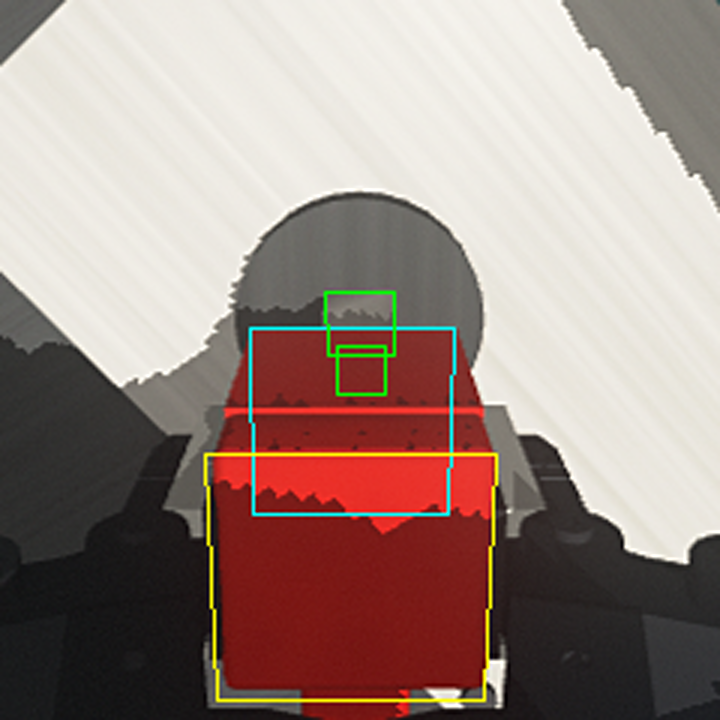

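View pics/s11c.png

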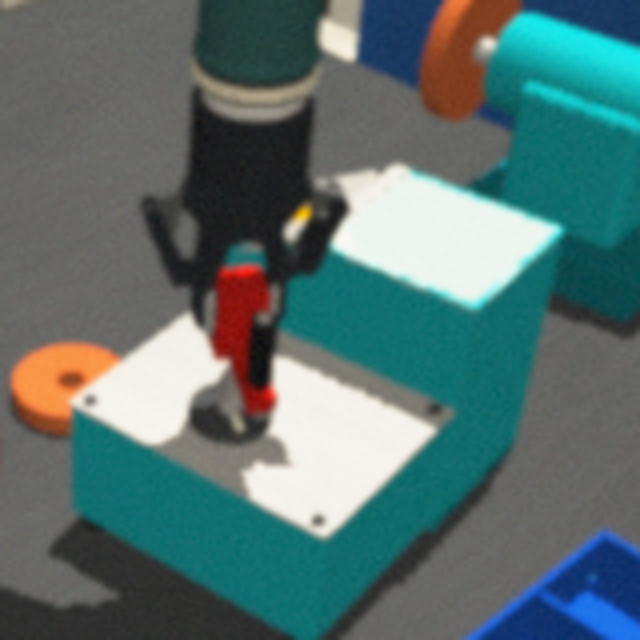

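```bash
python3 - <<'E'
from h import *
S=np.array([.5803,.0652])
f0=np.array(manip.get_contact_force()); print(np.array(manip.get_eef_pos()).round(4))
manip.servo_line([S[0],S[1],.18],speed=.06)
for z in (.170,.162,.155,.149,.1445,.1425):
    manip.servo_line([S[0],S[1],z],speed=.05)
    f=np.array(manip.get_contact_force())-f0; p=np.array(manip.get_eef_pos()); print(z,p.round(4),f.round(1),round(manip.get_opening(),4))
    if np.linalg.norm(f)>20: print("STOP");break
print(manip.get_time_s())
c,im=snap("wrist","w12"); ct,it=snap("scene","s12"); crop(it,300,100,460,260,4,"s12c")
E
```

```text
[0.5801 0.0638 0.2005]
0.17 [0.58   0.0652 0.1695] [0.1 0.3 0.4] 0.0352
0.162 [0.58   0.0652 0.1615] [-0.5 -0.9 -1.1] 0.0349
0.155 [0.58   0.0652 0.1545] [ 0.4  0.9 -0.6] 0.0351
0.149 [0.58   0.0652 0.1485] [-0.1  0.5 -0.7] 0.0348
0.1445 [0.5801 0.0652 0.1442] [-0.1  0.4 -0.7] 0.035
0.1425 [0.5805 0.0653 0.1426] [0.1 0.4 0.1] 0.035
28.75
```

View pics/s12c.png

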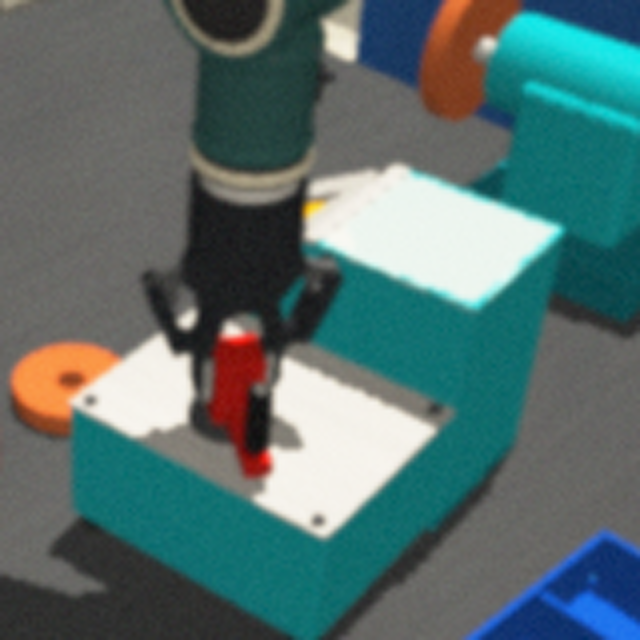

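```bash
python3 - <<'E'
from h import *
import pickle
manip.servo_line([.5803,.0652,.1418],speed=.05); print(np.round(manip.get_contact_force(),1))
manip.command_gripper(.062)
manip.servo_line([.5803,.0652,.28],speed=.2)
c,im=snap("wrist","w13"); pickle.dump((c,im),open("w13.pkl","wb"))
v=im.copy(); a=np.radians(-32.7); S=np.array([.5803,.0652,.13])
ex=np.array([np.cos(a),np.sin(a),0]); ey=np.array([-ex[1],ex[0],0])
P=np.array([S+ex*i*.017+ey*j*.017+[0,0,.05] for i,j in((1,1),(1,-1),(-1,-1),(-1,1))]); cv2.polylines(v,[np.round(proj(c,P)).astype(int)],True,(0,255,255),1)
u=proj(c,S+ex*.065+[0,0,.066])[0]; print("pred handle",u); cv2.circle(v,tuple(int(t) for t in np.round(u)),1,(0,255,0),-1)
crop(v,230,100,420,300,3.5,"w13c"); print(manip.get_time_s(),np.round(manip.get_joint_pos(),2))
E
```

```text
[-2.1  0.3  4.5]
pred handle [317.51292387 279.60925033]
30.3667 [-0.15  0.31 -0.02  1.72  0.01  1.11  0.82]
```

View pics/w13c.png

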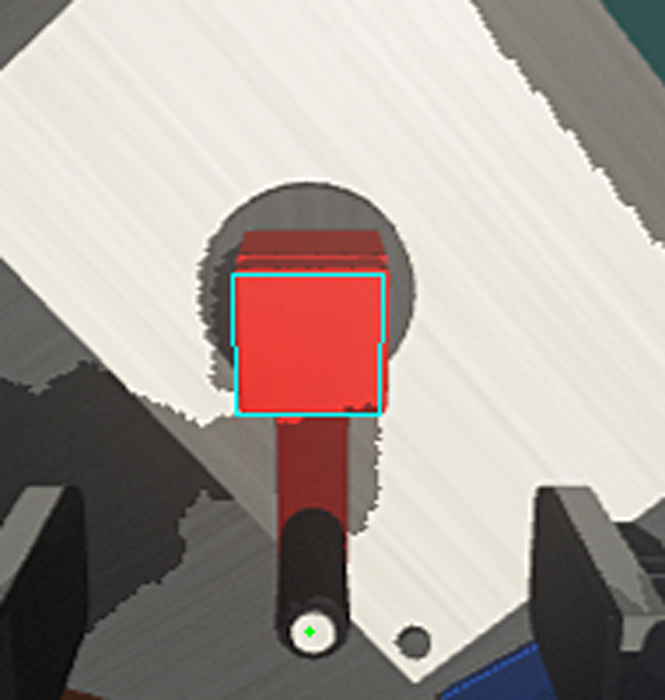

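```bash
cat >> h.py <<'E'
S=np.array([.5803,.0652]); RH=.065; ZW=.165
def hp(deg,z=ZW): a=np.radians(deg); return [S[0]+RH*np.cos(a),S[1]+RH*np.sin(a),z]
E
python3 - <<'E'
from h import *
manip.command_gripper(.045,f_grip=20)
manip.movep(hp(-32.7,.225),qr(vert(57.3)))
manip.servo_line(hp(-32.7),speed=.08)
manip.command_gripper(0,f_grip=25)
print(manip.get_opening(),np.round(manip.get_contact_force(),1),manip.get_time_s())
snap("scene","s14"); f0=np.array(manip.get_contact_force())
t=manip.get_time_s()
for k in range(1,7):
    manip.servo_line(hp(-32.7-15*k),speed=.12)
    print(k,(np.array(manip.get_contact_force())-f0).round(1),round(manip.get_time_s()-t,2),np.round(np.array(manip.get_eef_pos())-hp(-32.7-15*k),4))
c,it=snap("scene","s15"); crop(it,300,100,460,260,4,"s15c")
E
```

```text
0.017186509662805678 [0.8 0.2 1.5] 32.3583
1 [ 0.3 -2.2  1.8] 0.29 [-0.0002 -0.001   0.0005]
2 [-0.5 -2.7  2.2] 0.58 [ 0.0001 -0.0008  0.0004]
3 [-0.3 -4.3  4. ] 0.88 [-0.     -0.0009  0.0004]
4 [-2.1 -4.6  5. ] 1.17 [-0.0004 -0.0009  0.0004]
5 [-3.8 -5.7  6.5] 1.46 [-0.0008 -0.0007  0.0004]
6 [-5.1 -4.1  7.1] 1.75 [-0.0013 -0.0002  0.0004]
```

View pics/s15c.png

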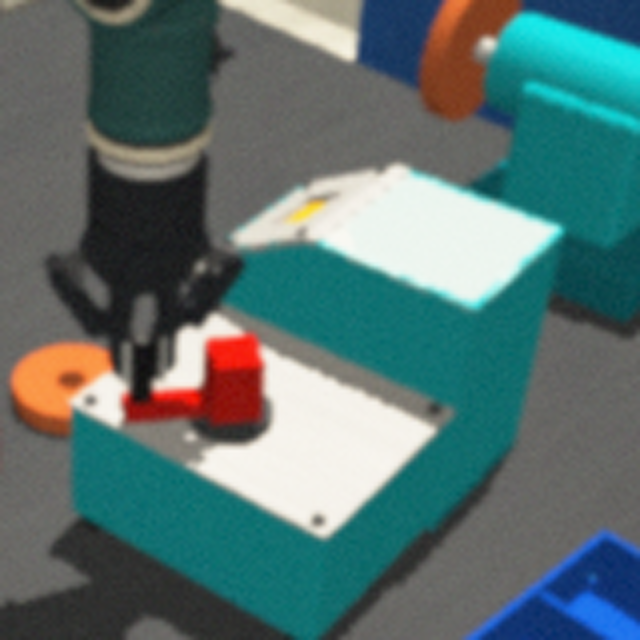

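```bash
python3 - <<'E'
from h import *
fm=0;t=manip.get_time_s()
for k in range(7,61):
    manip.servo_line(hp(-32.7-15*k),speed=.15)
    f=np.array(manip.get_contact_force()); fm=max(fm,np.linalg.norm(f))
    if k%6==0: print(k,f.round(1),np.round(np.array(manip.get_eef_pos())-hp(-32.7-15*k),4),round(manip.get_opening(),4))
    if np.linalg.norm(f)>25: print("STOP",k,f);break
print(fm,manip.get_time_s(),np.round(manip.get_joint_pos(),2))
c,it=snap("scene","s16"); crop(it,300,100,460,260,4,"s16c"); snap("wrist","w16")
E
```

```text
12 [0.7 0.7 6.1] [0.0004 0.0008 0.0002] 0.0171
18 [1.9 1.  6.2] [ 0.0007 -0.0014  0.0004] 0.0174
24 [-0.7 -1.8  6.8] [-0.001  -0.0025  0.0002] 0.0175
30 [-2.9 -1.1 10.4] [-0.0019 -0.      0.0002] 0.0174
36 [1.5 0.5 8.1] [-0.      0.0004  0.0001] 0.0168
42 [2.7 0.1 7.9] [ 0.0003 -0.001   0.0002] 0.0171
48 [ 0.1 -1.9  8.1] [-0.0012 -0.0027  0.0002] 0.0171
54 [-2.3 -0.1 10.8] [-0.0021  0.      0.0001] 0.0171
60 [2.  1.1 8.1] [-0.0003  0.0003 -0.    ] 0.0169
12.335629317801587 48.6083 [-0.19  0.36 -0.08  1.94  0.04  0.84  0.72]
```

View pics/s16c.png

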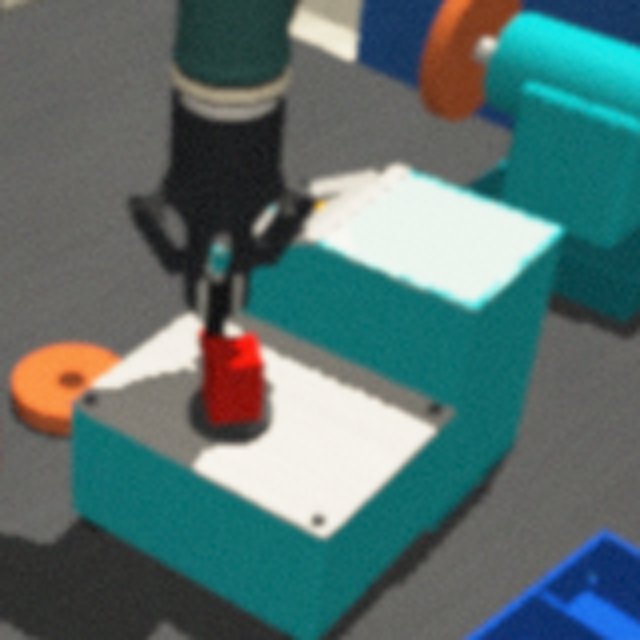

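View pics/w16.png

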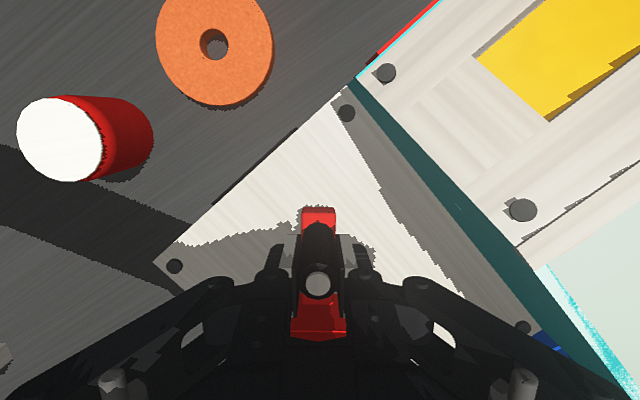

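```bash
python3 - <<'E'
from h import *
h=hp(-32.7-900)
manip.command_gripper(.045)
manip.servo_line(h[:2]+[.25],speed=.1)
manip.movep([.545,.0875,.33],qr(vert(57.3)))
c,im=snap("wrist","w17"); v=im.copy(); a=np.radians(147.3); S3=np.array([.5803,.0652,.13])
ex=np.array([np.cos(a),np.sin(a),0]); ey=np.array([-ex[1],ex[0],0])
P=np.array([S3+ex*i*.017+ey*j*.017+[0,0,.05] for i,j in((1,1),(1,-1),(-1,-1),(-1,1))]); cv2.polylines(v,[np.round(proj(c,P)).astype(int)],True,(0,255,255),1)
u=proj(c,S3+ex*.065+[0,0,.066])[0]; cv2.circle(v,tuple(int(t) for t in np.round(u)),1,(0,255,0),-1)
cv2.imwrite("pics/w17o.png",v[:,:,::-1])
c,it=snap("scene","s17"); crop(it,300,100,460,260,4,"s17c"); c,t=snap("top","t17"); print(manip.get_time_s())
E
```

```text
50.6667
```

View pics/w17o.png

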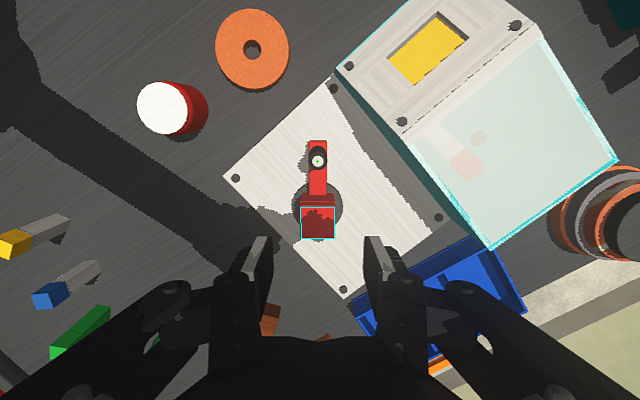

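View pics/s17.png

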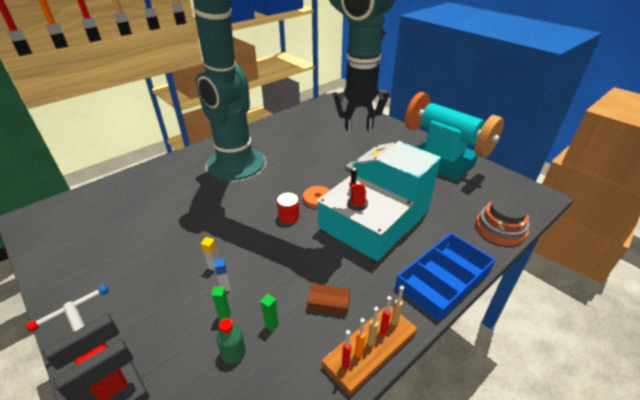

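View pics/t17.png

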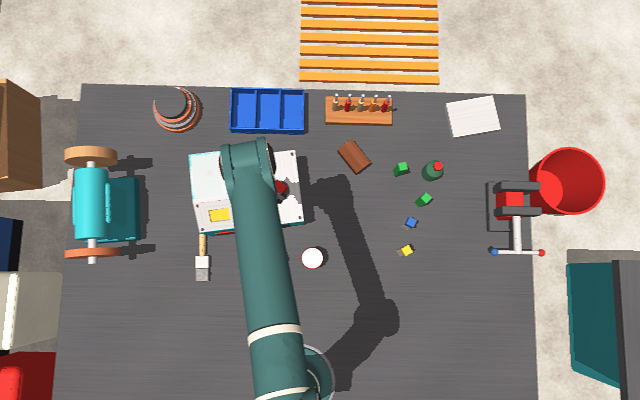

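View pics/s17c.png

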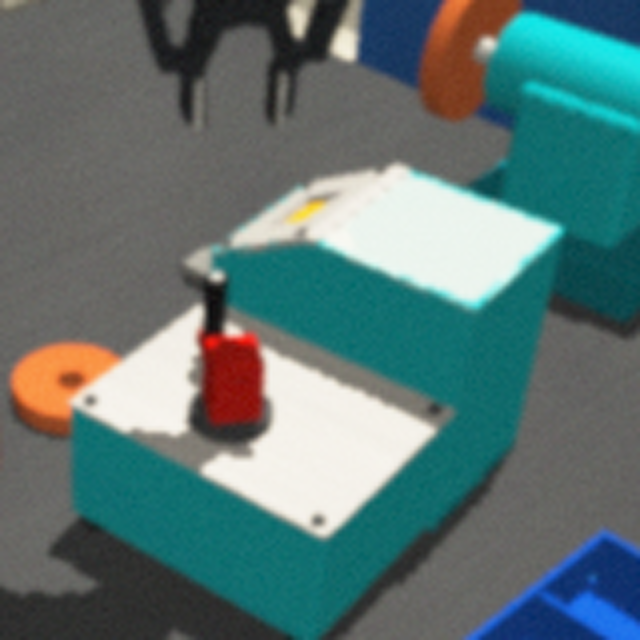

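Everything checks out. The crank is seated at (318,220) with its handle where predicted. The flap is shut, and the red bar shows dimly through the clear roof at (465,160). The other bars and bench things look undisturbed. Handing in.

```bash
python3 - <<'E'
from h import *
print(np.round(manip.get_contact_force(),1),manip.get_time_s()); manip.close_job()
E
```

```text
[-0.7 -0.4 -0.5] 50.6667
the job is handed in; nothing more can be done
```

The job is done and handed in at 50.7 s of the 72 s allowed; no verdict was reported.

- **Bar:** I held the red-topped bar by its red end, pushed the flap open foot first along the mouth's axis, and let go with the foot about 58 mm inside. It slid in and the flap shut behind it. The bar shows dimly through the clear roof.
- **Crank:** I fitted the crank on the square shaft, and its hub top matches the predicted fully seated height. I then wound it 2.5 turns clockwise, more than the two asked for to allow for socket play, and left it on the shaft.
- **Last checks:** The crank was seated with its handle at the expected angle, and nothing was touching the robot. The other bars and the things on the bench look unmoved in the pictures. The highest force I logged while winding was about 12 N.
- **Not checked:** The shaft turn itself was not read; I inferred it from the handle's path and the crank's final angle. No check failed or disagreed; the only oddity was the crank hub measuring about 34 mm across its top, which I put down to bevelled edges.

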